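# Find the tired palm button and pull its cap

## Robot

A 6-joint arm with a two-finger parallel gripper is mounted at the origin on a cart in front of the work surface, level with it; the furniture and walls round the work are solid. World frame = base frame: x ahead of the robot, y to its left, z up, the work surface at z = 0. Lengths are in m, angles in degrees, forces in N, time in s.
With the tool pointing down it reaches from about 0.3 to 0.75 m from the base axis. Payload 8.5 kg.
Tool frame: the origin (TCP) lies between the finger pads; the fingertips stand 19 mm ahead of it and the grasp point (between the pads) is the TCP; z points along the fingers, y is the line along which they close (so a half turn about z gives the same grasp; the last joint's range is limited). The gripper opens to 85 mm and grips with 20 to 120 N. Pads are 22 mm wide; open, the fingers measure 114 mm over their backs; the gripper's body (76 mm by 85 mm) begins 54 mm behind the grasp point. The pads swing forward as they close: fully open they stand 13 mm farther back than shut.
Start: joints at [53.898, 21.807, 74.336, -0, 83.858, -12.336], TCP at [0.222, 0.503, 0.25] pointing down, gripper open.
Joint ranges: [-178.18, 178.18], [-50.72, 133.34], [12.68, 142.11], [-81.47, 261.47], [9.98, 163.14], [-165.26, 165.26]. Speed limits (degrees/s): [136.94, 136.94, 180, 180, 180, 180].

## Interface

Orientations are given as a 3x3 rotation matrix whose columns are the frame's x, y, z axes.
In Python, from rig import env, optics gives the robot as it stands.
- The arm moves only by the tool arm_command, never from a script. Its argument "commands" is one flat list of numbers, 7 for each row, row after row: the closure, from -1 (fully open) to 1 (shut), so that 0 is half open, then the shift along the tool's x, y, z as a fraction of full scale, then the turn, a rotation vector about the tool's x, y, z as a fraction of full scale. A call has 1 to 12 rows; each row is the pose to reach, as a shift and turn from the pose commanded when the call began, along the tool's axes at that moment; what a row does not reach only later rows make up. Full scale, the value 1, is 500 mm for a shift and 120 degrees for a turn. A row lasts 1/12 s, in which the tool goes at most 41.7 mm and 7.16 degrees, less where a joint would pass 70% of its speed; a pose out of reach is approached as far as the arm can. A call with a number of a shift or a turn outside -1 to 1 is refused whole. A call with a gripper value outside its range is refused whole. The fingers move at their own pace and stop on an object; "newtons" is the grip in N (left out, the last holds). Time passes only in rows, so rows that repeat a pose let the fingers close. It gives the time, the measured TCP pose, the force, the opening and the grip force at its end, in the units of the state.
- env.observe(): the state, without advancing time (a new reading comes with each control period).
- optics.get_image(name): name is "scene" or "side" or "wrist"; returns a dict with "image" (480x640x3 uint8, red, green, blue), "intrinsics" (3x3 intrinsics, pixels), "k1" (the pictures are not rectified: a ray, as slopes to the right and down, at radius r is drawn at 1 + k1 r^2 times it, then the intrinsics apply), "origin" and "orientation" of the camera in the world; the wrist camera has in their place "tool_from_camera" (4x4, takes a point from camera to tool coordinates, whose origin is the TCP and whose axes are the flange's). Camera axes: x right, y down, z forward; pixel columns grow to the right and rows downward; lengths in m; the calibration is good to about 2 mm. A picture is of the moment at which its call begins: read the wrist's pose just before it. There is no depth.
- env.close_job(): hands the job in; it is judged then, once.
The state is a dict: "time_s": time; "q": joint angles; "qvel": joint speeds; "joint_efforts": joint torques, N m; "position": TCP position; "tool_rot": TCP orientation; "ft_force": force on the tool from outside, world axes, zero at the start; "wrist_torque": the same for the moment, N m; "grip_width": finger opening in m; "gripper_force": force on a finger pad.
Only numpy, scipy, OpenCV 4.12 (cv2) and the standard library are available. Lean on these libraries where they do the work, as an engineer would, in place of code of your own. Each camera call takes 0.05 s, during which the arm holds its last target. There are 200 camera calls.

## Task

One of the three yellow palm buttons has a tired return spring: press them to find the one that goes down to its stop with hardly any force. Then hook the puller's fork under that button's cap, pull it straight up until it pops off (do not take the cap with the gripper), and gently set the puller down upright in the middle of the blue mat with the cap lying in its fork. Leave the other two caps on and the tape roll and petri dish where they are.

Things in the scene. Friction and masses are not known exactly. Their poses are not given: they have to be found in the camera images.
- key_a: palm-button unit fixed to the bench: grey housing 100 x 100 mm, 40 mm high, a black hollow stem (30 mm outside) rising from its middle, a yellow cap on the stem. Origin: centre of the housing's underside, on the stem's axis, z up. At rest the cap's flat underside is 66 mm above the bench: a 26 mm high gap all round the stem between housing and cap.
- key_b: palm-button unit, same looks, sizes and origin as key_a. Pressed, stem and cap of a unit sink together, 8 mm to the end stop, on a return spring. Any unit may be the tired one. A sound unit starts to move at about 5 N and reaches its stop at about 12 N; the tired one starts at about 1 N and reaches its stop at about 3 N.
- key_c: palm-button unit, same looks, sizes and origin as key_a
- cap_a_center (a point): yellow cap of key_a, a loose part, 70 g: head 72 mm in diameter, edge 16 mm thick, slightly domed (20 mm thick in the middle), flat underside; a white stalk reaches 25 mm below the underside into the stem (11 mm thick, 18 mm ball at its end). Point: on the axis, 8 mm above the underside (74 mm above the bench at rest), z up.
- cap_b_center (a point): yellow cap of key_b, same sizes and point as cap_a_center. In each stem two sprung balls hold the cap's stalk; a straight pull up of roughly 10 to 20 N snaps it free.
- cap_c_center (a point): yellow cap of key_c, same sizes and point as cap_a_center
- puller_grip (a point): cap puller: steel C frame with a red handle, 160 to 260 g, loose, standing on its fork. Point: middle of the handle, 106 mm above the fork's underside; x is where the fork points, z up. Handle 46 mm along x, 16 mm thick along y, from 76 to 131 mm above the fork's underside; grip it from above across y. The fork lies exactly below the handle.
- puller_fork (a point): middle of the puller's fork, on its underside, below the handle; axes as puller_grip. Two tines along x, each 12 mm wide, 10 mm thick, 38 mm apart (62 mm overall), from x = -51 to +47 mm; the last 6 mm turned up to 15 mm height. Upright back, 62 mm wide, at x = -54 to -44 mm; arm above, its underside 64 mm up; the C is open to +x. The cap's axis belongs at this point.
- tired_stem (a joint): how far the stem of the tired button, whichever of the three units that is, is pressed down: 0 at rest, 0.008 m at its stop
- mat: blue repair mat fixed to the bench, 180 x 180 mm, 3 mm thick. Origin: centre of its underside.
- tape_black: bystander: roll of black tape, 58 mm across, 19 mm high, loose; origin at the centre of its underside
- petri_one: bystander: clear petri dish, 58 mm across, 15 mm high, loose; origin at the centre of its underside
There are look-alikes about, which are no part of the job. There is more than one size of the part that bears puller_grip; the job needs the smaller.

How it is judged (in metres and radians):
On the way, in this order (a step that is already met when the one before it is completed fails the run):
1. the tired button has been pressed at least 5 mm down (value of joint tired_stem above 0.005 m), for 0.05 s.
2. its cap is off the stem and hangs on the puller (contact force between tired_stem and anything else below 0.1 N and ((z of cap_a_center in the frame of key_a above 0.104 m and contact force between puller and cap_a above 0.1 N) or (z of cap_b_center in the frame of key_b above 0.104 m and contact force between puller and cap_b above 0.1 N) or (z of cap_c_center in the frame of key_c above 0.104 m and contact force between puller and cap_c above 0.1 N))), for 0.2 s.
At the end, for the whole second after the job is handed in: The puller stands upright (within 0.1 rad) on the blue mat, its handle's middle within 60 mm of the mat's centre, with the tired button's cap lying in its fork (cap within 60 mm of the handle's axis, below 60 mm), both at rest; the other two caps are still on their stems, not pressed (horizontal distance between puller_grip and mat below 0.06 m and angle between puller_grip's own z axis and vertical below 0.1 rad and height (world z) of puller_grip below 0.115 m and linear speed of puller below 0.02 m/s and contact force between tired_stem and anything else below 0.1 N and ((horizontal distance between cap_a_center and puller_grip below 0.06 m and height (world z) of cap_a_center below 0.06 m and linear speed of cap_a below 0.03 m/s and z of cap_b_center in the frame of key_b between 0.07 and 0.079 m and z of cap_c_center in the frame of key_c between 0.07 and 0.079 m) or (horizontal distance between cap_b_center and puller_grip below 0.06 m and height (world z) of cap_b_center below 0.06 m and linear speed of cap_b below 0.03 m/s and z of cap_a_center in the frame of key_a between 0.07 and 0.079 m and z of cap_c_center in the frame of key_c between 0.07 and 0.079 m) or (horizontal distance between cap_c_center and puller_grip below 0.06 m and height (world z) of cap_c_center below 0.06 m and linear speed of cap_c below 0.03 m/s and z of cap_a_center in the frame of key_a between 0.07 and 0.079 m and z of cap_b_center in the frame of key_b between 0.07 and 0.079 m))); the robot touches nothing.
It fails at once if a sound button's cap is pulled off (not (contact force between tired_stem and anything else below 0.1 N) and (z of cap_a_center in the frame of key_a above 0.104 m or z of cap_b_center in the frame of key_b above 0.104 m or z of cap_c_center in the frame of key_c above 0.104 m)).
It fails at once if a cap is lifted by the gripper's fingers ((contact force between the fingers and cap_a above 1 N and z of cap_a_center in the frame of key_a above 0.084 m) or (contact force between the fingers and cap_b above 1 N and z of cap_b_center in the frame of key_b above 0.084 m) or (contact force between the fingers and cap_c above 1 N and z of cap_c_center in the frame of key_c above 0.084 m)).
It fails at once if the puller is dropped or slammed down (faster than 0.6 m/s less than 35 mm above the bench) (linear speed of puller above 0.6 m/s and height (world z) of puller_grip below 0.141 m).
It fails at once if the tape roll or the petri dish is moved by more than 30 mm (distance of any of tape_black, petri_one from where it was at the start of the episode above 0.03 m).
It also fails if it takes over 72 s, if anything falls off the work surface, if the arm or the gripper's body presses on something with over 40 N, if the wrist force passes 120 N, or if a joint passes its speed limit or range.

## Working session

There is one attempt and no reset: what is moved stays moved. The work goes in short steps, Python scripts to look and compute and a tool call to move; the robot and the scene stay as the last step left them, time stands still between calls to the robot, and variables do not carry over. Pictures are saved under pics/ and viewed, at most 10 in all, crops included, and the job is handed in when it is done.

Besides the shell and the picture viewer there is one more tool, called after "Emit:" as name(argument=value, ...) on one line, values as JSON. arm_command: Moves the arm, as the interface text tells. Shift numbers are shares of 500 mm and turn numbers shares of 120 degrees, none past 1 either way. Its arguments: {"type":"object","properties":{"commands":{"type":"array","items":{"type":"number"}},"newtons":{"type":"number"}},"required":["commands"]}

```bash
ls; mkdir -p pics; python3 - <<'E'
from rig import env, optics
import cv2,json
s=env.observe();print(s['time_s'],s['position'],s['tool_rot'],s['ft_force'])
for n in("scene","side"):
    d=optics.get_image(n);cv2.imwrite(f"pics/{n}0.png",d["image"][:,:,::-1]);print(n,d["intrinsics"],d["k1"],d["origin"],d["orientation"])
d=optics.get_image("wrist");cv2.imwrite("pics/wrist0.png",d["image"][:,:,::-1]);print(d["intrinsics"],d["k1"],d["tool_from_camera"])
E
```

```text
pics
0.0 [0.22147834 0.50312523 0.2496923 ] [[-9.15205720e-01  4.02985957e-01 -8.99287832e-04]
 [ 4.02986826e-01  9.15204957e-01 -1.22643989e-03]
 [ 3.28794631e-04 -1.48484595e-03 -9.99998844e-01]] [ 0.76340176  0.53444095 -0.10366597]
scene [[495.59152178   0.         317.65394752]
 [  0.         495.59152178 237.81482136]
 [  0.           0.           1.        ]] -0.10785998189886029 [0.0571629  0.65979779 1.1996732 ] [[-0.88212376 -0.36643415  0.2959454 ]
 [-0.47100235  0.68116608 -0.56050831]
 [ 0.00380141 -0.63382868 -0.77346413]]
side [[435.03702987   0.         317.56693454]
 [  0.         435.03702987 239.66939232]
 [  0.           0.           1.        ]] -0.0988977667808998 [ 0.42023113 -1.27115661  1.08052467] [[ 0.99591074 -0.07215385  0.05436568]
 [-0.08821262 -0.64674382  0.75758892]
 [-0.01950229 -0.75928667 -0.65046399]]
[[352.39728394   0.         320.79902808]
 [  0.         352.39728394 233.47832502]
 [  0.           0.           1.        ]] -0.06438665524766193 [[ 2.98109537e-04 -9.49657127e-01 -3.13291001e-01  8.20237915e-02]
 [ 9.99999868e-01  1.52307366e-04  4.89863166e-04  2.97105723e-04]
 [-4.17485520e-04 -3.13291106e-01  9.49657048e-01 -1.23056452e-01]
 [ 0.00000000e+00  0.00000000e+00  0.00000000e+00  1.00000000e+00]]
```

View pics/scene0.png

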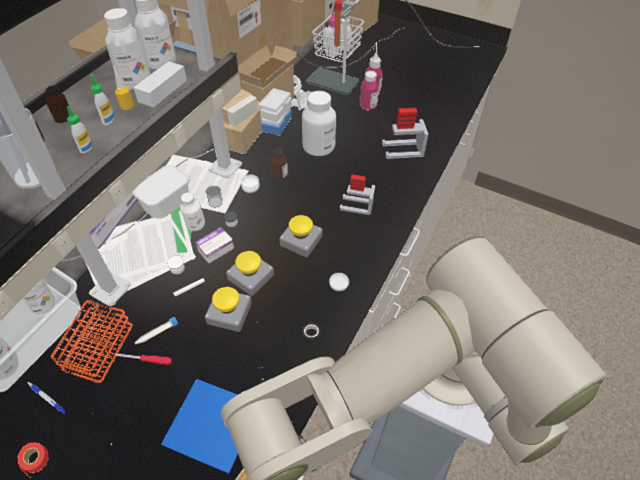

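View pics/side0.png

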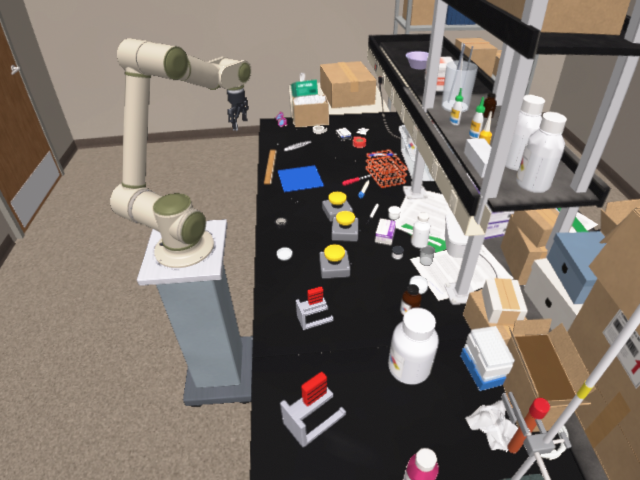

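The scene view shows the caps near (300,226), (247,263) and (225,300), the small puller near (357,195), the dish at (339,282), the tape roll at (311,331), and the mat partly hidden near (210,425). In the side view the small puller is at (313,308) and the mat is at (301,178).

```bash
cat > h.py <<'E'
import numpy as np,cv2
from rig import env,optics
def ray(d,uv):
    K=d["intrinsics"];k=d["k1"]
    p=cv2.undistortPoints(np.array([[uv]],float),K,np.array([k,0,0,0.]),None,None).ravel()
    R=np.array(d["orientation"]);return np.array(d["origin"]),R@np.array([p[0],p[1],1])
def wcam(s,d):
    T=np.eye(4);T[:3,:3]=s["tool_rot"];T[:3,3]=s["position"];M=T@np.array(d["tool_from_camera"])
    d["origin"]=M[:3,3];d["orientation"]=M[:3,:3];return d
def onz(d,uv,z):
    o,r=ray(d,uv);return (o+r*(z-o[2])/r[2])[:2]
def blobs(im,lo,hi,amin=60):
    m=cv2.inRange(cv2.cvtColor(im,cv2.COLOR_RGB2HSV),lo,hi)
    n,l,st,c=cv2.connectedComponentsWithStats(m)
    return [(c[i],st[i]) for i in range(1,n) if st[i][4]>amin]
def tri(d1,p1,d2,p2):
    o1,r1=ray(d1,p1);o2,r2=ray(d2,p2)
    t=np.linalg.lstsq(np.c_[r1,-r2],o2-o1,rcond=None)[0]
    a=o1+t[0]*r1;b=o2+t[1]*r2;return (a+b)/2,np.linalg.norm(a-b)
E
python3 - <<'E'
from h import *
np.set_printoptions(precision=4,suppress=True)
D={n:optics.get_image(n) for n in("scene","side")}
for n,d in D.items():
    print(n)
    for c,st in blobs(d["image"],(22,150,120),(35,255,255)): print(" yel",c.round(1),st,onz(d,c,.076))
    for c,st in blobs(d["image"],(100,180,80),(115,255,255),300): print(" blue",c.round(1),st,onz(d,c,.003))
    for nm,z,u in [("dish",.0075,{"scene":(339,282),"side":(285,254)}),("tape",.01,{"scene":(311,331),"side":(280,221)})]: print(nm,onz(d,u[n],z))
a=D["scene"]["image"][165:225,325:400];b=D["side"]["image"][280:340,280:355]
cv2.imwrite("pics/crop.png",np.vstack([cv2.resize(x,None,fx=4.9,fy=4.9,interpolation=cv2.INTER_CUBIC) for x in(a,b)])[:,:,::-1])
E
```

```text
scene
 yel [123.7  97.6] [115  87  18  22 256] [ 1.4975 -0.4229]
 yel [ 82.3 138.3] [ 77 131  12  14  71] [ 1.4599 -0.1619]
 yel [300.3 224.9] [289 215  24  21 401] [ 0.5565 -0.1741]
 yel [247.8 261.6] [235 251  26  23 457] [0.6198 0.0157]
 yel [225.3 298.7] [212 287  27  25 528] [0.6056 0.1481]
 blue [201.6 427. ] [ 161  379   77   94 3900] [0.4837 0.4472]
dish [ 0.3807 -0.0873]
tape [0.3751 0.0929]
side
 yel [337.  197.6] [328 191  19  14 197] [0.6041 0.1479]
 yel [345.  217.6] [336 211  19  14 215] [0.6184 0.0148]
 yel [334.2 252.2] [324 244  21  18 288] [ 0.555  -0.1732]
 yel [583.2 391.5] [577 384  14  15 124] [ 1.1349 -0.7794]
 blue [299.7 178.2] [278 165  46  27 893] [0.4672 0.4236]
dish [ 0.3842 -0.0885]
tape [0.3705 0.1066]
```

View pics/crop.png

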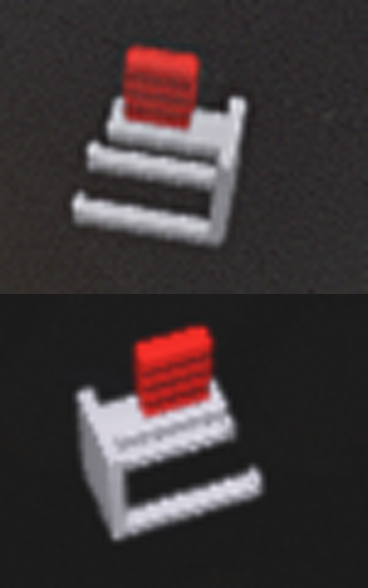

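The crop shows the puller's tine tips at scene (344,196) and (341,207), and its back foot at (369.5,214). In the side view the tip is at (332.7,318) and the back foot at (304.5,328).

```bash
python3 - <<'E'
from h import *
np.set_printoptions(precision=4,suppress=True)
D={n:optics.get_image(n) for n in("scene","side")}
s,e=D["scene"],D["side"]
print("tips",onz(s,(344.4,195.6),.012),onz(s,(341.3,207.4),.012),"backfoot",onz(s,(369.5,214),.002),"topnear", onz(s,(339.9,207.4),.015))
print("side tip",onz(e,(332.7,318),.013),"foot",onz(e,(304.5,328.2),0.))
R=[[x for x in blobs(d["image"],(0,180,100),(6,255,255),40)] for d in(s,e)]
for r in R:
  for c,st in r: print(c.round(1),st)
print(tri(s,(357.9,183),e,(315.5,295.9)))
b=blobs(e["image"],(100,180,80),(115,255,255),300)[0]
m=cv2.inRange(cv2.cvtColor(e["image"],cv2.COLOR_RGB2HSV),(100,180,80),(115,255,255))
x,y,w,h=b[1][:4];mm=np.zeros_like(m);mm[y:y+h,x:x+w]=m[y:y+h,x:x+w]
q=cv2.approxPolyDP(max(cv2.findContours(mm,0,2)[0],key=cv2.contourArea),3,True)[:,0]
for p in q: print("mat",p,onz(e,p,.003))
def tool(R0,p0,p,yaw):pass
E
```

```text
tips [ 0.5188 -0.4037] [ 0.5041 -0.3507] backfoot [ 0.4139 -0.3767] topnear [ 0.507 -0.346]
side tip [ 0.5233 -0.4076] foot [ 0.4331 -0.4282]
[406.9 112.9] [398 108  19  12 167]
[357.8 178.8] [351 175  15  10  99]
[ 40.9 462.3] [ 28 448  21  24  89]
[359.3 143. ] [354 138  12   9  53]
[314.9 294.6] [307 286  16  18 221]
[313.9 387.6] [301 372  26  33 551]
(array([ 0.4715, -0.3918,  0.1036]), np.float64(0.002727691596886729))
mat [323 184] [0.5684 0.3632]
mat [314 165] [0.5417 0.5323]
mat [278 170] [0.3692 0.5079]
mat [284 191] [0.3925 0.3281]
```

```bash
cat >> h.py <<'E'
def plan(*tg):
    """targets (x,y,z,yaw of tool x in deg): print shift and turn fractions from now"""
    from scipy.spatial.transform import Rotation as Ro
    s=env.observe();R=np.array(s["tool_rot"]);p=np.array(s["position"])
    print("t",s["time_s"],"pos",p.round(4),"yaw",round(np.degrees(np.arctan2(R[1,0],R[0,0])),2),"F",np.round(s["ft_force"],2),"w",round(s["grip_width"],4),"q",np.round(s["q"],0))
    for x,y,z,a in tg:
        c,n=np.cos(np.radians(a)),np.sin(np.radians(a))
        Rt=np.array([[c,n,0],[n,-c,0],[0,0,-1.]])
        print(np.round(R.T@(np.array([x,y,z])-p)/.5,4).tolist(),np.round(Ro.from_matrix(R.T@Rt).as_rotvec(degrees=True)/120,4).tolist())
E
python3 -c "
from h import *
plan((.605,.148,.16,96),(.605,.148,.125,96))"
```

```text
t 0.35 pos [0.2216 0.5033 0.2502] yaw 156.23 F [-0.84  0.06  0.47] w 0.0855 q [ 54.  22.  74.   0.  84. -12.]
[-0.9882, -0.3413, 0.1804] [-0.0002, 0.0, 0.502]
[-0.9882, -0.3412, 0.2504] [-0.0002, 0.0, 0.502]
```

Emit:
arm_command(commands=[1,-0.988,-0.341,0.18,0,0,0.5,1,-0.988,-0.341,0.18,0,0,0.5,1,-0.988,-0.341,0.18,0,0,0.5,1,-0.988,-0.341,0.18,0,0,0.5,1,-0.988,-0.341,0.18,0,0,0.5,1,-0.988,-0.341,0.18,0,0,0.5,1,-0.988,-0.341,0.18,0,0,0.5,1,-0.988,-0.341,0.18,0,0,0.5,1,-0.988,-0.341,0.18,0,0,0.5,1,-0.988,-0.341,0.18,0,0,0.5,1,-0.988,-0.341,0.18,0,0,0.5,1,-0.988,-0.341,0.18,0,0,0.5])

```text
time_s: 1.35
position: [0.5844, 0.1668, 0.1651]
tool_rot: [[-0.108, 0.994, -0.0], [0.994, 0.108, 0.0], [0.0, -0.0, -1.0]]
ft_force: [-0.4, 0.7, 0.0]
grip_width: -0.0004
gripper_force: 0.0
```

Emit:
arm_command(commands=[1,-0.042,0.037,0.06,0,0,0,1,-0.042,0.037,0.08,0,0,0,1,-0.042,0.037,0.104,0,0,0,1,-0.042,0.037,0.104,0,0,0])

```text
time_s: 1.68
position: [0.6027, 0.1493, 0.1107]
tool_rot: [[-0.108, 0.994, -0.005], [0.994, 0.108, -0.0], [0.0, -0.005, -1.0]]
ft_force: [-1.1, 0.5, 0.5]
grip_width: -0.0002
gripper_force: 0.0
```

```bash
python3 -c "
from h import *
plan((.605,.148,.105,96),(.605,.148,.101,96))"
```

```text
t 1.6833 pos [0.6027 0.1493 0.1107] yaw 96.19 F [-1.15  0.45  0.49] w -0.0002 q [ 3. 36. 74.  0. 71. -3.]
[-0.0031, 0.0043, 0.0115] [-0.0024, -0.0002, 0.0016]
[-0.0031, 0.0043, 0.0195] [-0.0024, -0.0002, 0.0016]
```

Slow press down in steps: 4 mm into the cap.

Emit:
arm_command(commands=[1,0,0,0.012,0,0,0,1,0,0,0.016,0,0,0,1,0,0,0.02,0,0,0,1,0,0,0.02,0,0,0,1,0,0,0.02,0,0,0])

```text
time_s: 2.1
position: [0.6038, 0.1501, 0.1046]
tool_rot: [[-0.109, 0.994, 0.001], [0.994, 0.109, 0.0], [0.0, 0.001, -1.0]]
ft_force: [-2.5, 1.5, 5.3]
grip_width: 0.0002
gripper_force: 2.6
```

Emit:
arm_command(commands=[1,0,0,0.004,0,0,0,1,0,0,0.008,0,0,0,1,0,0,0.008,0,0,0,1,0,0,0.008,0,0,0])

```text
time_s: 2.43
position: [0.6038, 0.1501, 0.101]
tool_rot: [[-0.109, 0.994, 0.001], [0.994, 0.109, 0.0], [0.0, 0.002, -1.0]]
ft_force: [-3.8, 1.2, 7.8]
grip_width: -0.0002
gripper_force: 4.2
```

```bash
python3 -c "
from h import *
plan((.604,.150,.14,96),(.619,.0155,.14,48),(.619,.0155,.110,48),(.619,.0155,.104,48),(.619,.0155,.099,48))"
```

```text
t 2.4333 pos [0.6038 0.1501 0.101 ] yaw 96.27 F [-3.78  1.23  7.78] w -0.0002 q [ 3. 37. 74.  0. 69. -3.]
[-0.0003, 0.0005, -0.078] [0.0007, -0.0001, 0.0022]
[-0.2709, 0.001, -0.078] [0.0006, -0.0004, 0.4022]
[-0.271, 0.0009, -0.018] [0.0006, -0.0004, 0.4022]
[-0.271, 0.0008, -0.006] [0.0006, -0.0004, 0.4022]
[-0.271, 0.0008, 0.004] [0.0006, -0.0004, 0.4022]
```

Emit:
arm_command(commands=[1,0,0,-0.06,0,0,0,1,0,0,-0.08,0,0,0,1,-0.271,0,-0.08,0,0,0.4,1,-0.271,0,-0.08,0,0,0.4,1,-0.271,0,-0.08,0,0,0.4,1,-0.271,0,-0.08,0,0,0.4,1,-0.271,0,-0.08,0,0,0.4,1,-0.271,0,-0.08,0,0,0.4,1,-0.271,0,-0.08,0,0,0.4,1,-0.271,0,-0.06,0,0,0.4,1,-0.271,0,-0.025,0,0,0.4,1,-0.271,0,-0.025,0,0,0.4])

```text
time_s: 3.43
position: [0.6171, 0.0153, 0.1088]
tool_rot: [[0.664, 0.748, -0.005], [0.748, -0.664, 0.001], [-0.003, -0.004, -1.0]]
ft_force: [-1.2, 0.5, -0.8]
grip_width: -0.0002
gripper_force: 0.0
```

Emit:
arm_command(commands=[1,0,0,0.004,0,0,0,1,0,0,0.01,0,0,0,1,0,0,0.014,0,0,0,1,0,0,0.014,0,0,0,1,0,0,0.014,0,0,0])

```text
time_s: 3.85
position: [0.6187, 0.0149, 0.1053]
tool_rot: [[0.666, 0.746, 0.001], [0.746, -0.666, -0.0], [0.0, 0.001, -1.0]]
ft_force: [-0.7, 0.1, 0.5]
grip_width: 0.0001
gripper_force: 0.0
```

Emit:
arm_command(commands=[1,0,0,0.004,0,0,0,1,0,0,0.008,0,0,0,1,0,0,0.012,0,0,0,1,0,0,0.012,0,0,0,1,0,0,0.012,0,0,0])

```text
time_s: 4.27
position: [0.6187, 0.0149, 0.099]
tool_rot: [[0.666, 0.746, 0.0], [0.746, -0.666, -0.0], [0.0, 0.0, -1.0]]
ft_force: [0.5, -0.0, 1.6]
grip_width: 0.0001
gripper_force: 0.9
```

Emit:
arm_command(commands=[1,0,0,0.004,0,0,0,1,0,0,0.008,0,0,0,1,0,0,0.008,0,0,0,1,0,0,0.008,0,0,0])

```text
time_s: 4.6
position: [0.6188, 0.0149, 0.0966]
tool_rot: [[0.666, 0.746, 0.002], [0.746, -0.666, -0.0], [0.001, 0.002, -1.0]]
ft_force: [-3.7, 0.6, 13.6]
grip_width: 0.0001
gripper_force: 6.8
```

Emit:
arm_command(commands=[1,0,0,-0.06,0,0,0,0,0,0,-0.3,0,0,0.27,-1,0,0,-0.3,0,0,0.27,-1,0,0,-0.3,0,0,0.27,-1,0,0,-0.3,0,0,0.27,-1,0,0,-0.3,0,0,0.27,-1,0,0,-0.3,0,0,0.27,-1,0,0,-0.3,0,0,0.27])

```text
time_s: 5.27
position: [0.6183, 0.0149, 0.2444]
tool_rot: [[0.961, 0.275, -0.001], [0.275, -0.961, 0.0], [-0.001, -0.001, -1.0]]
ft_force: [-0.2, 1.0, 0.8]
grip_width: 0.0836
gripper_force: 0.0
```

```bash
python3 - <<'E'
from h import *
s=env.observe();d=wcam(s,optics.get_image("wrist"))
for c,st in blobs(d["image"],(22,150,120),(35,255,255)): print(" yel",c.round(1),st,onz(d,c,.076))
plan((.471,-.392,.25,15))
E
```

```text
yel [165.7 188.3] [ 123  147   87   84 5692] [0.60412126 0.14916611]
 yel [320.  214.1] [ 279  173   83   83 5363] [0.61819238 0.01707599]
 yel [494.4 321.7] [ 456  292   71   66 3108] [ 0.56116822 -0.17552669]
t 5.3167 pos [0.6183 0.015  0.2442] yaw 15.97 F [ 0.4  -0.23  0.55] w 0.0851 q [-10.  29.  63.  -0.  88.  64.]
[-0.5072, 0.7014, -0.0112] [-0.0003, 0.0006, 0.0081]
```

Emit:
arm_command(commands=[-1,-0.507,0.701,-0.03,0,0,0.008,-1,-0.507,0.701,-0.03,0,0,0.008,-1,-0.507,0.701,-0.03,0,0,0.008,-1,-0.507,0.701,-0.03,0,0,0.008,-1,-0.507,0.701,-0.03,0,0,0.008,-1,-0.507,0.701,-0.03,0,0,0.008,-1,-0.507,0.701,-0.03,0,0,0.008,-1,-0.507,0.701,-0.03,0,0,0.008,-1,-0.507,0.701,-0.03,0,0,0.008,-1,-0.507,0.701,-0.03,0,0,0.008,-1,-0.507,0.701,-0.03,0,0,0.008,-1,-0.507,0.701,-0.03,0,0,0.008])

```text
time_s: 6.32
position: [0.4686, -0.3948, 0.2589]
tool_rot: [[0.967, 0.254, -0.001], [0.254, -0.967, 0.0], [-0.001, -0.001, -1.0]]
ft_force: [0.1, 0.7, -0.5]
grip_width: 0.0852
gripper_force: 0.0
```

```bash
python3 - <<'E'
from h import *
s=env.observe();d=wcam(s,optics.get_image("wrist"))
cv2.imwrite("pics/w1.png",d["image"][:,:,::-1])
for c,st in blobs(d["image"],(0,180,100),(6,255,255),100): print(" red",c.round(1),st,onz(d,c,.131))
plan((.471,-.392,.25,15))
E
```

```text
red [316.8 218.2] [ 307  184   20   68 1258] [ 0.47569893 -0.38853002]
 red [636.1 332.6] [633 306   7  56 361] [ 0.44643683 -0.68953536]
t 6.3667 pos [ 0.4696 -0.3926  0.2591] yaw 14.8 F [ 0.54  0.43 -0.11] w 0.0852 q [-51.  28.  63.   0.  89.  24.]
[0.0031, -0.0004, 0.0181] [-0.0007, 0.0002, -0.0017]
```

View pics/w1.png

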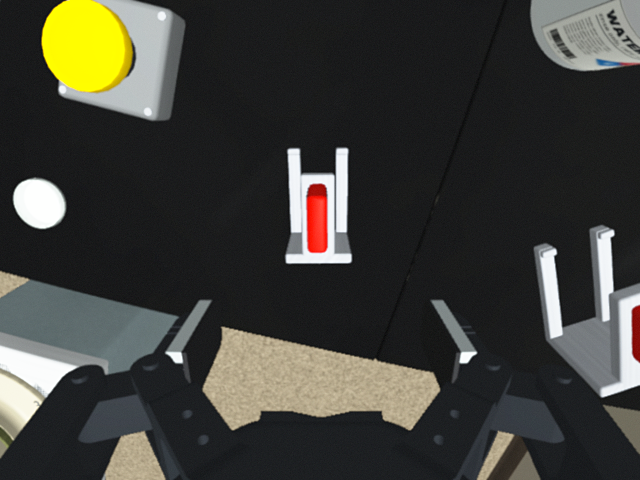

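The wrist view shows the puller lined up with the tool. Its tine tips are at (294,150) and (342,150), the back runs from (286,263) to (352,263), and the handle's top face is centred near (317,224).

```bash
python3 - <<'E'
from h import *
np.set_printoptions(precision=4,suppress=True)
s=env.observe();d=wcam(s,optics.get_image("wrist"))
im=d["image"];hsv=cv2.cvtColor(im,cv2.COLOR_RGB2HSV)
print([ (r,hsv[r,317].tolist()) for r in range(180,258,4)])
t=(onz(d,(294,150),.015)+onz(d,(342,150),.015))/2;b=(onz(d,(286,263),.0)+onz(d,(352,263),.0))/2
print("tip",t,"backfoot",b,np.degrees(np.arctan2(*(t-b)[::-1])),np.linalg.norm(t-b), "x0 from tip",t-(t-b)/np.linalg.norm(t-b)*.047)
h1,h2=onz(d,(317,196),.131),onz(d,(317,252),.131);print("handle",h1,h2,(h1+h2)/2,np.linalg.norm(h1-h2))
plan((*(h1+h2)/2,.18,14.8))
E
```

```text
[(180, [110, 6, 248]), (184, [99, 14, 255]), (188, [1, 249, 160]), (192, [2, 244, 161]), (196, [2, 249, 160]), (200, [1, 232, 252]), (204, [2, 234, 254]), (208, [2, 233, 254]), (212, [2, 226, 254]), (216, [2, 230, 254]), (220, [2, 228, 254]), (224, [2, 225, 255]), (228, [2, 231, 254]), (232, [2, 224, 255]), (236, [2, 224, 255]), (240, [2, 227, 254]), (244, [2, 233, 254]), (248, [2, 233, 254]), (252, [2, 241, 254]), (256, [99, 13, 252])]
tip [ 0.5145 -0.3759] backfoot [ 0.3875 -0.4102] 15.114006745112246 0.13154811894276636 x0 from tip [ 0.4691 -0.3882]
handle [ 0.4929 -0.3821] [ 0.4507 -0.3931] [ 0.4718 -0.3876] 0.04361692121377518
t 6.4167 pos [ 0.4702 -0.3912  0.2593] yaw 14.89 F [ 0.69 -0.07  0.76] w 0.0855 q [-51.  28.  63.   0.  89.  24.]
[0.0049, -0.0059, 0.1587] [-0.0007, 0.0001, 0.0008]
```

Emit:
arm_command(commands=[-1,0.004,-0.006,0.06,0,0,0,-1,0.004,-0.006,0.12,0,0,0,-1,0.004,-0.006,0.18,0,0,0,-1,0.004,-0.006,0.24,0,0,0,-1,0.004,-0.006,0.29,0,0,0,-1,0.004,-0.006,0.307,0,0,0,-1,0.004,-0.006,0.307,0,0,0,-1,0.004,-0.006,0.307,0,0,0])

```text
time_s: 7.08
position: [0.4723, -0.3875, 0.1075]
tool_rot: [[0.966, 0.258, 0.001], [0.258, -0.966, -0.001], [0.001, 0.001, -1.0]]
ft_force: [-0.3, -0.1, 0.2]
grip_width: 0.0854
gripper_force: 0.0
```

Emit:
arm_command(commands=[1,0,0,0,0,0,0,1,0,0,0,0,0,0,1,0,0,0,0,0,0,1,0,0,0,0,0,0,1,0,0,0,0,0,0,1,0,0,0,0,0,0,1,0,0,0,0,0,0,1,0,0,0,0,0,0,1,0,0,0,0,0,0,1,0,0,0,0,0,0], newtons=70)

```text
time_s: 7.92
position: [0.4715, -0.3881, 0.1066]
tool_rot: [[0.967, 0.257, 0.0], [0.257, -0.967, -0.0], [0.0, 0.0, -1.0]]
ft_force: [0.4, -1.2, 1.1]
grip_width: 0.0151
gripper_force: 69.1
```

```bash
python3 - <<'E'
from h import *
plan((.471,-.388,.2,15))
E
```

```text
t 7.9167 pos [ 0.4715 -0.3881  0.1066] yaw 14.87 F [ 0.4  -1.24  1.14] w 0.0151 q [-51.  35.  76.  -0.  69.  25.]
[-0.0008, -0.0004, -0.1869] [0.0001, -0.0, -0.0011]
```

Emit:
arm_command(commands=[1,0,0,-0.04,0,0,0,1,0,0,-0.1,0,0,0,1,0,0,-0.16,0,0,0,1,0,0,-0.22,0,0,0,1,0,0,-0.23,0,0,0,1,0,0,-0.23,0,0,0])

```text
time_s: 8.42
position: [0.4717, -0.3883, 0.2231]
tool_rot: [[0.966, 0.257, 0.002], [0.257, -0.966, -0.003], [0.001, 0.003, -1.0]]
ft_force: [-0.6, -0.9, -2.2]
grip_width: 0.0152
gripper_force: 68.8
```

```bash
python3 - <<'E'
from h import *
plan((.512,-.012,.22,15))
E
```

```text
t 8.4167 pos [ 0.4717 -0.3883  0.2231] yaw 14.88 F [-0.6  -0.85 -2.22] w 0.0152 q [-51.  29.  67.   0.  84.  25.]
[0.2711, -0.7067, 0.0044] [0.0015, -0.0007, -0.001]
```

Gentle speed (about 33 mm per row).

Emit:
arm_command(commands=[1,0.011,-0.028,0,0,0,0,1,0.033,-0.085,0,0,0,0,1,0.06,-0.155,0,0,0,0,1,0.088,-0.23,0,0,0,0,1,0.116,-0.302,0,0,0,0,1,0.144,-0.375,0,0,0,0,1,0.172,-0.448,0,0,0,0,1,0.2,-0.521,0,0,0,0,1,0.228,-0.594,0,0,0,0,1,0.25,-0.65,0,0,0,0,1,0.264,-0.69,0,0,0,0,1,0.271,-0.707,0,0,0,0])

```text
time_s: 9.42
position: [0.5103, -0.008, 0.2197]
tool_rot: [[0.966, 0.26, -0.004], [0.26, -0.966, 0.002], [-0.003, -0.003, -1.0]]
ft_force: [0.1, 0.2, -1.9]
grip_width: 0.0154
gripper_force: 68.6
```

Emit:
arm_command(commands=[1,0,0,0.03,0,0,0,1,0,0,0.08,0,0,0,1,0,0,0.12,0,0,0,1,0,0,0.138,0,0,0,1,0,0,0.138,0,0,0,1,0,0,0.138,0,0,0])

```text
time_s: 9.92
position: [0.5115, -0.0117, 0.1523]
tool_rot: [[0.967, 0.256, -0.001], [0.256, -0.967, 0.0], [-0.001, -0.001, -1.0]]
ft_force: [-0.1, -1.0, -1.8]
grip_width: 0.0154
gripper_force: 68.4
```

```bash
python3 - <<'E'
from h import *
plan((.512,-.012,.1516,15),(.6185,.0163,.1516,15))
d=optics.get_image("side");s=optics.get_image("scene")
a=d["image"][185:265,290:390];b=s["image"][200:300,210:320]
cv2.imwrite("pics/c2.png",np.hstack([cv2.resize(a,(400,320),interpolation=2),cv2.resize(b,(352,320),interpolation=2)])[:,:,::-1])
E
```

```text
t 9.9167 pos [ 0.5115 -0.0117  0.1523] yaw 14.85 F [-0.07 -1.   -1.76] w 0.0154 q [-15.  24.  89.  -0.  67.  61.]
[0.0008, 0.0008, 0.0014] [-0.0003, 0.0005, -0.0012]
[0.2212, 0.0007, 0.0012] [-0.0003, 0.0005, -0.0012]
```

View pics/c2.png

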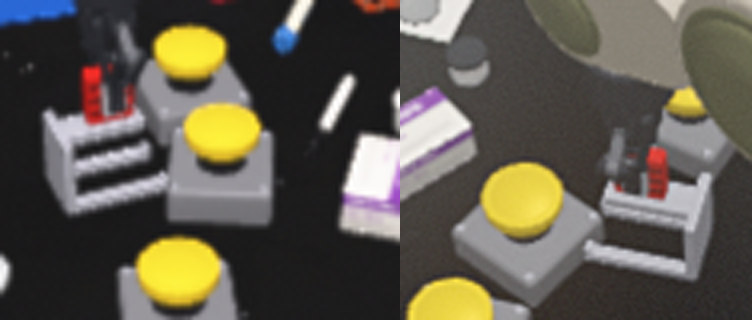

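The crops show the puller upright beside the middle button, with its tines aimed below the cap at gap height. I'll slide in.

Emit:
arm_command(commands=[1,0.02,0.001,0.001,0,0,0,1,0.04,0.001,0.001,0,0,0,1,0.06,0.001,0.001,0,0,0,1,0.08,0.001,0.001,0,0,0,1,0.1,0.001,0.001,0,0,0,1,0.12,0.001,0.001,0,0,0,1,0.13,0.001,0.001,0,0,0,1,0.13,0.001,0.001,0,0,0])

```text
time_s: 10.68
position: [0.5755, 0.0047, 0.1526]
tool_rot: [[0.966, 0.257, 0.002], [0.257, -0.966, -0.0], [0.002, 0.001, -1.0]]
ft_force: [-0.6, -0.1, -1.9]
grip_width: 0.0151
gripper_force: 68.6
```

Emit:
arm_command(commands=[1,0.015,0,0,0,0,0,1,0.03,0,0,0,0,0,1,0.045,0,0,0,0,0,1,0.06,0,0,0,0,0,1,0.075,0,0,0,0,0,1,0.085,0,0,0,0,0,1,0.091,0,0,0,0,0,1,0.091,0,0,0,0,0,1,0.091,0,0,0,0,0])

```text
time_s: 11.43
position: [0.6185, 0.0163, 0.1518]
tool_rot: [[0.966, 0.257, -0.0], [0.257, -0.966, 0.0], [-0.0, -0.0, -1.0]]
ft_force: [0.9, -0.2, -0.7]
grip_width: 0.0154
gripper_force: 68.6
```

```bash
python3 - <<'E'
from h import *
plan((.6185,.0163,.1516,15))
d=optics.get_image("side");s=optics.get_image("scene")
a=d["image"][185:265,290:390];b=s["image"][200:300,210:320]
cv2.imwrite("pics/c3.png",np.hstack([cv2.resize(a,(400,320),interpolation=2),cv2.resize(b,(352,320),interpolation=2)])[:,:,::-1])
E
```

```text
t 11.4333 pos [0.6185 0.0163 0.1518] yaw 14.88 F [ 0.86 -0.21 -0.71] w 0.0154 q [-9. 33. 71. -0. 75. 66.]
[-0.0, 0.0001, 0.0004] [-0.0001, 0.0002, -0.001]
```

View pics/c3.png

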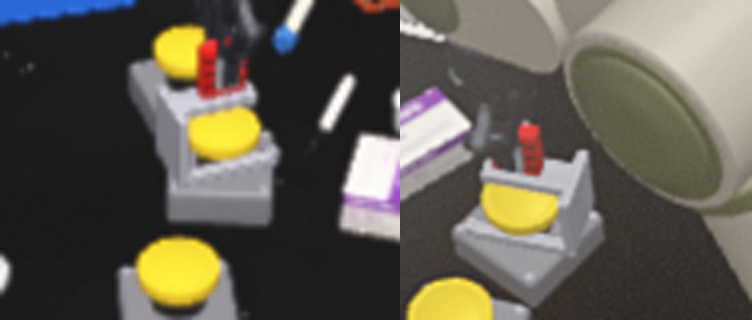

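The fork is around the cap, with the tips past its far side and no contact force. I'll pull up slowly.

Emit:
arm_command(commands=[1,0,0,0,0,0,0,1,0,0,-0.01,0,0,0,1,0,0,-0.016,0,0,0,1,0,0,-0.022,0,0,0,1,0,0,-0.026,0,0,0,1,0,0,-0.03,0,0,0,1,0,0,-0.034,0,0,0,1,0,0,-0.038,0,0,0], newtons=110)

```text
time_s: 12.2
position: [0.6185, 0.0163, 0.1709]
tool_rot: [[0.967, 0.257, -0.001], [0.257, -0.967, 0.0], [-0.001, -0.0, -1.0]]
ft_force: [0.5, -0.0, -6.9]
grip_width: 0.0147
gripper_force: 108.4
```

Emit:
arm_command(commands=[1,0,0,-0.004,0,0,0,1,0,0,-0.008,0,0,0,1,0,0,-0.012,0,0,0,1,0,0,-0.016,0,0,0,1,0,0,-0.02,0,0,0,1,0,0,-0.025,0,0,0,1,0,0,-0.03,0,0,0,1,0,0,-0.04,0,0,0,1,0,0,-0.05,0,0,0,1,0,0,-0.06,0,0,0])

```text
time_s: 13.03
position: [0.6186, 0.0163, 0.2016]
tool_rot: [[0.966, 0.257, 0.0], [0.257, -0.966, -0.0], [0.0, 0.0, -1.0]]
ft_force: [0.1, -0.5, -2.2]
grip_width: 0.0149
gripper_force: 109.4
```

Emit:
arm_command(commands=[1,0,0,-0.02,0,0,0,1,0,0,-0.05,0,0,0,1,0,0,-0.08,0,0,0,1,0,0,-0.11,0,0,0,1,0,0,-0.13,0,0,0,1,0,0,-0.14,0,0,0,1,0,0,-0.14,0,0,0])

```text
time_s: 13.62
position: [0.6188, 0.0163, 0.2722]
tool_rot: [[0.966, 0.257, 0.002], [0.257, -0.966, -0.0], [0.002, 0.001, -1.0]]
ft_force: [-0.7, 0.3, -2.6]
grip_width: 0.015
gripper_force: 109.4
```

```bash
python3 - <<'E'
from h import *
plan((.468,.433,.27,15))
d=optics.get_image("side");s=optics.get_image("scene")
a=d["image"][155:255,270:395];b=s["image"][160:290,180:320]
cv2.imwrite("pics/c4.png",np.hstack([cv2.resize(a,(400,320),interpolation=2),cv2.resize(b,(345,320),interpolation=2)])[:,:,::-1])
E
```

```text
t 13.6167 pos [0.6188 0.0163 0.2722] yaw 14.87 F [-0.68  0.34 -2.63] w 0.015 q [-9. 28. 60. -0. 92. 66.]
[-0.0776, -0.883, 0.0035] [0.0004, -0.0009, -0.0011]
```

View pics/c4.png

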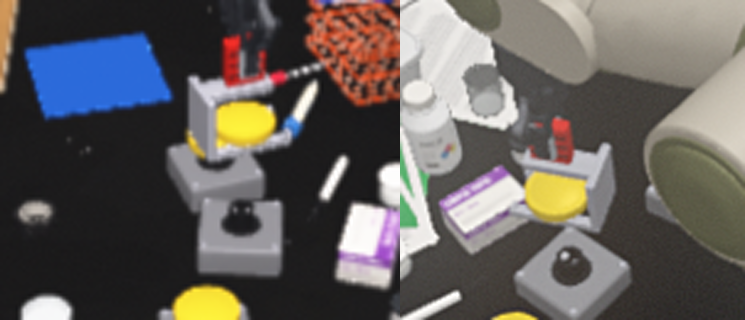

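The middle stem is bare and the cap sits in the fork. I'll carry it to the mat smoothly.

Emit:
arm_command(commands=[1,-0.001,-0.012,0,0,0,0,1,-0.004,-0.04,0,0,0,0,1,-0.008,-0.085,0,0,0,0,1,-0.012,-0.135,0,0,0,0,1,-0.016,-0.185,0,0,0,0,1,-0.021,-0.235,0,0,0,0,1,-0.025,-0.285,0,0,0,0,1,-0.03,-0.335,0,0,0,0,1,-0.034,-0.385,0,0,0,0,1,-0.038,-0.43,0,0,0,0,1,-0.041,-0.46,0,0,0,0,1,-0.042,-0.475,0,0,0,0])

```text
time_s: 14.72
position: [0.5355, 0.2431, 0.2707]
tool_rot: [[0.966, 0.259, -0.001], [0.259, -0.966, 0.0], [-0.001, -0.001, -1.0]]
ft_force: [0.4, -0.4, -2.5]
grip_width: 0.0148
gripper_force: 109.5
```

Emit:
arm_command(commands=[1,-0.001,-0.012,0,0,0,0,1,-0.004,-0.04,0,0,0,0,1,-0.007,-0.085,0,0,0,0,1,-0.011,-0.135,0,0,0,0,1,-0.015,-0.185,0,0,0,0,1,-0.02,-0.235,0,0,0,0,1,-0.024,-0.285,0,0,0,0,1,-0.029,-0.335,0,0,0,0,1,-0.032,-0.37,0,0,0,0,1,-0.035,-0.395,0,0,0,0,1,-0.036,-0.407,0,0,0,0,1,-0.036,-0.407,0,0,0,0])

```text
time_s: 15.72
position: [0.4673, 0.4332, 0.2707]
tool_rot: [[0.966, 0.257, -0.0], [0.257, -0.966, -0.0], [-0.0, 0.0, -1.0]]
ft_force: [0.8, 0.2, -2.1]
grip_width: 0.0146
gripper_force: 109.5
```

```bash
python3 - <<'E'
from h import *
plan((.468,.433,.13,15),(.468,.433,.1096,15))
E
```

```text
t 15.7167 pos [0.4673 0.4332 0.2707] yaw 14.92 F [ 0.76  0.19 -2.07] w 0.0146 q [ 32.  30.  57.  -0.  93. 107.]
[0.0013, 0.0007, 0.2814] [0.0001, 0.0001, -0.0007]
[0.0013, 0.0007, 0.3222] [0.0001, 0.0001, -0.0007]
```

Emit:
arm_command(commands=[1,0,0,0.02,0,0,0,1,0,0,0.05,0,0,0,1,0,0,0.085,0,0,0,1,0,0,0.12,0,0,0,1,0,0,0.155,0,0,0,1,0,0,0.19,0,0,0,1,0,0,0.22,0,0,0,1,0,0,0.245,0,0,0,1,0,0,0.265,0,0,0,1,0,0,0.276,0,0,0,1,0,0,0.28,0,0,0,1,0,0,0.28,0,0,0])

```text
time_s: 16.72
position: [0.4679, 0.4322, 0.1308]
tool_rot: [[0.967, 0.256, -0.0], [0.256, -0.967, -0.0], [-0.0, 0.0, -1.0]]
ft_force: [-0.1, 0.2, -2.6]
grip_width: 0.0148
gripper_force: 109.5
```

Emit:
arm_command(commands=[1,0,0,0.004,0,0,0,1,0,0,0.008,0,0,0,1,0,0,0.012,0,0,0,1,0,0,0.016,0,0,0,1,0,0,0.02,0,0,0,1,0,0,0.024,0,0,0,1,0,0,0.028,0,0,0,1,0,0,0.032,0,0,0,1,0,0,0.036,0,0,0,1,0,0,0.039,0,0,0,1,0,0,0.041,0,0,0,1,0,0,0.041,0,0,0])

```text
time_s: 17.72
position: [0.4676, 0.4325, 0.1102]
tool_rot: [[0.967, 0.257, -0.0], [0.257, -0.967, -0.0], [-0.0, 0.0, -1.0]]
ft_force: [0.3, -0.9, -2.3]
grip_width: 0.0148
gripper_force: 109.5
```

Emit:
arm_command(commands=[1,0,0,0.001,0,0,0,1,0,0,0.002,0,0,0,1,0,0,0.003,0,0,0,1,0,0,0.003,0,0,0])

```text
time_s: 18.05
position: [0.4679, 0.4325, 0.1096]
tool_rot: [[0.967, 0.257, 0.001], [0.257, -0.967, 0.0], [0.001, -0.0, -1.0]]
ft_force: [-1.2, -1.0, 3.7]
grip_width: 0.0148
gripper_force: 110.4
```

```bash
python3 - <<'E'
from h import *
plan((.468,.433,.1096,15))
d=optics.get_image("side");s=optics.get_image("scene")
a=d["image"][105:205,250:375];b=s["image"][340:470,140:280]
cv2.imwrite("pics/c5.png",np.hstack([cv2.resize(a,(400,320),interpolation=2),cv2.resize(b,(345,320),interpolation=2)])[:,:,::-1])
E
```

```text
t 18.05 pos [0.4679 0.4325 0.1096] yaw 14.87 F [-1.17 -0.96  3.65] w 0.0148 q [ 32.  37.  71.  -0.  71. 107.]
[0.0005, -0.0009, -0.0] [-0.0001, -0.0004, -0.0011]
```

View pics/c5.png

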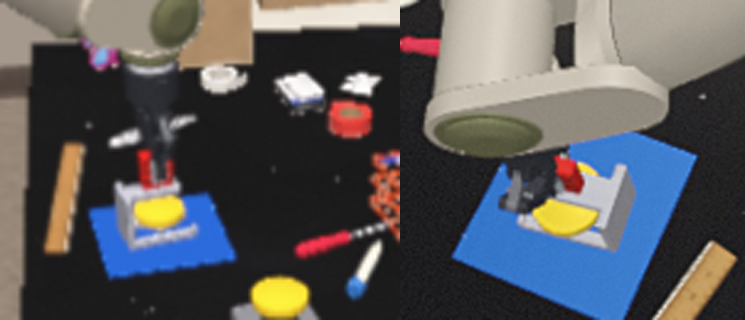

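The puller stands on the mat with the cap in its fork, and the force has turned upward, so it is in contact. I'll release and rise.

Emit:
arm_command(commands=[0.5,0,0,-0.001,0,0,0,0,0,0,-0.001,0,0,0,-1,0,0,-0.001,0,0,0,-1,0,0,-0.001,0,0,0,-1,0,0,-0.001,0,0,0,-1,0,0,-0.001,0,0,0,-1,0,0,-0.001,0,0,0,-1,0,0,-0.001,0,0,0], newtons=20)

```text
time_s: 18.82
position: [0.4677, 0.4325, 0.1094]
tool_rot: [[0.966, 0.257, 0.0], [0.257, -0.966, 0.0], [0.0, -0.0, -1.0]]
ft_force: [-0.5, 0.2, 1.1]
grip_width: 0.0852
gripper_force: 0.0
```

Emit:
arm_command(commands=[-1,0,0,-0.03,0,0,0,-1,0,0,-0.07,0,0,0,-1,0,0,-0.12,0,0,0,-1,0,0,-0.18,0,0,0,-1,0,0,-0.24,0,0,0,-1,0,0,-0.3,0,0,0,-1,0,0,-0.34,0,0,0,-1,0,0,-0.34,0,0,0,-1,0,0,-0.34,0,0,0,-1,0,0,-0.34,0,0,0])

```text
time_s: 19.65
position: [0.4674, 0.4323, 0.2783]
tool_rot: [[0.967, 0.257, -0.002], [0.257, -0.967, -0.001], [-0.002, 0.001, -1.0]]
ft_force: [0.4, -0.8, -1.4]
grip_width: 0.0853
gripper_force: 0.0
```

```bash
python3 - <<'E'
from h import *
st=env.observe();w=wcam(st,optics.get_image("wrist"))
for c,t in blobs(w["image"],(0,180,100),(6,255,255),100): print(" red",c.round(1),onz(w,c,.128))
for c,t in blobs(w["image"],(22,150,120),(35,255,255)): print(" yel",c.round(1),t,onz(w,c,.04))
plan()
cv2.imwrite("pics/c6.png",np.hstack([cv2.resize(w["image"],(480,360)),cv2.resize(optics.get_image("side")["image"][130:280,250:380],(312,360),interpolation=2)])[:,:,::-1])
E
```

```text
red [320.3 217.3] [0.46962647 0.4345369 ]
 yel [624.2 149.1] [ 604  111   36   74 2049] [0.60113973 0.13747618]
 yel [319.4 191.3] [ 287  164   67   61 1668] [0.4721806 0.436348 ]
 yel [206.4 267. ] [111 234 177  63 328] [0.35628107 0.53730376]
t 19.7 pos [0.4674 0.4323 0.2779] yaw 14.87 F [ 0.37  0.32 -0.41] w 0.0854 q [ 32.  30.  56.   0.  94. 107.]
```

View pics/c6.png

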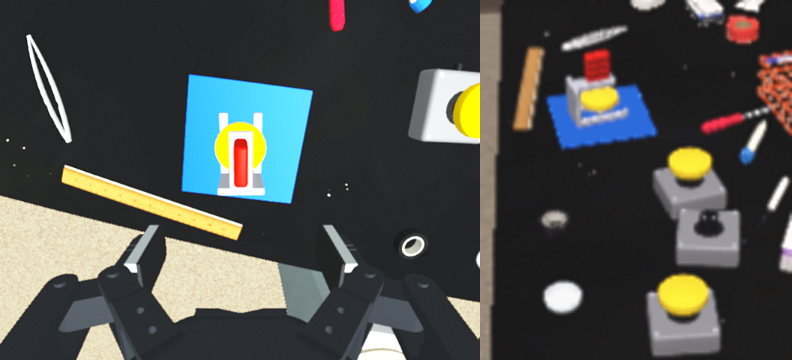

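The puller stands upright in the middle of the mat with the cap in its fork. The other two caps, the dish and the tape are in place, so I'm handing in.

```bash
python3 -c "
from rig import env
print(env.close_job())"
```

```text
the job is handed in; nothing more can be done
None
```

The middle button (by my measurements at x 0.62, y 0.02 m) was the tired one; its cap was pulled off with the puller, which now stands upright in the middle of the blue mat with the cap in its fork, and the job was handed in at about 20 s with no verdict returned.

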